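Shut the camera shutter and crack the stuck lid of a dark chamber

TASK

The camera is live, so first slide the shutter grip beside the dark chamber all the way shut, to its stop at the hinge end. Then take the lid by its bow handle, break it free of its sticky rubber seal without letting it fly wide open, and finish still holding it steady a finger's width ajar (about 18 mm at the front edge), so that I can look along the seal. Leave the other things on the bench where they are.

Things in the scene. Friction and masses are not known exactly. Their poses are not given: they have to be found in the camera images.
- chamber: the dark chamber, a dark metal box fixed to the bench, 200 x 200 mm and 108 mm high with its rubber rim, on a 240 x 230 mm base. Origin: under its centre, on the table. Its +x points from the lid's free front edge to the hinge (away from the robot, turned up to 0.4 rad), its +y to the shutter housing (a black block 160 mm long, top 112 mm above the table) and on to the lens tube and camera, which reach 365 mm out and stand up to 103 mm high
- lid (a joint): angle of the hinged lid, rad: 0 shut (start), grows as its front edge goes up (1.2 at most); 18 mm at the front edge is 0.085 rad. The rubber seal sticks: pulled upward at the handle it gives way at about 15 to 18 N and lets go within the first 7 mm of lift; from there the lid weighs 4 to 6 N at the handle and falls shut if let go
- lid_handle (a point): middle of the round steel bar of the lid's bow handle, to be gripped: bar 12 mm thick, level, along the chamber's y, 98 mm clear between its posts, its axis 36 mm above the lid's top face (154 mm above the table), 174 mm from the hinge line. The lid is a 10 mm dark metal plate, 212 x 206 mm; its front edge lies 38 mm in front of the bar, its top face 118 mm above the table
- lid_hinge (a point): middle of the lid's hinge line, which runs level along the chamber's y, 112 mm above the table
- shutter (a joint): position of the shutter grip along its straight track, m: 0 open (towards the lid's front), 0.050 shut (end stop at the hinge end, where a solid disc is engraved; a ring marks the open end). Starts open or part open; it takes 3 to 4 N to move and stays where it is left
- shutter_grip (a point): centre of the shutter's upright aluminium grip: 14 mm along its track, 24 mm across it, 30 mm tall, its top 148 mm above the table and this centre 133 mm. It slides along the chamber's +x to shut, on top of the shutter housing, 27 mm beyond the side edge of the lid
- screwdriver: loose screwdriver lying on the table, 180 mm long; origin at the middle of its length, underside; leave it
- objective: loose steel lens barrel standing on the table, 40 mm across, 58 mm tall; origin under its centre; leave it
- cleaner: loose small white bottle, 44 mm across, 95 mm tall; origin under its centre; leave it
- filter_ring: loose dark ring lying on the table, 50 mm across, 12 mm high; origin under its centre; leave it

How it is judged (in metres and radians):
On the way, in this order (a step that is already met when the one before it is completed fails the run):
1. the shutter is slid fully shut with the lid still closed (value of joint shutter above 0.046 m and value of joint lid below 0.02 rad), for 0.2 s.
2. the lid is broken free of its seal (value of joint lid above 0.045 rad), for 0.2 s.
At the end, for the whole second after the job is handed in: The shutter is within 4 mm of its shut stop; the lid stands still (under 0.05 rad/s), 0.05 to 0.14 rad open (about 11 to 30 mm at its front edge), held by the robot's fingers (value of joint shutter above 0.046 m and value of joint lid between 0.05 and 0.14 rad and velocity of joint lid between -0.05 and 0.05 rad/s and contact force between the fingers and lid above 1 N); the arm keeps its last pose, push and grip.
It fails at once if the lid is opened while the shutter is not shut (value of joint lid above 0.02 rad and value of joint shutter below 0.045 m).
It fails at once if the lid flies wide open (more than 60 mm at the front edge) (value of joint lid above 0.29 rad).
It fails at once if a bystander is moved by more than 20 mm (distance of any of screwdriver, objective, cleaner, filter_ring from where it was at the start of the episode above 0.02 m).
It also fails if it takes over 38 s, if anything falls off the work surface, if the arm or the gripper's body presses on something with over 40 N, if the wrist force passes 120 N, or if a joint passes its speed limit or range.

ROBOT

A 6-joint arm with a two-finger parallel gripper is mounted at the origin on the work surface. World frame = base frame: x ahead of the robot, y to its left, z up, the work surface at z = 0. Lengths are in m, angles in degrees, forces in N, time in s.
With the tool pointing down it reaches from about 0.375 to 0.75 m from the base axis. Payload 9 kg.
Tool frame: the origin (TCP) lies where the fingers leave the gripper's body, on its centre line; the fingertips stand 73 mm ahead of it and the grasp point (between the pads) lies 54 mm ahead of it (robot.tip_reach is the distance from the TCP to the fingertips, in m); z points along the fingers, y is the direction in which the jaws open and shut (so a half turn about z gives the same grasp; the last joint's range is limited). The gripper opens to 85 mm and grips with 20 to 120 N. Pads are 22 mm wide; open, the fingers measure 114 mm over their backs; the gripper's body (76 mm by 85 mm) begins 54 mm behind the grasp point. The pads swing forward as they close: fully open they stand 13 mm farther back than shut.
Start: joints at [61.209, 5.964, 5.575, 89.605, 0, 77.527], TCP at [0.169, 0.576, 0.304] pointing down, gripper open.
Joint ranges: [-171.21, 171.21], [-48.23, 106.86], [-62.78, 66.21], [-105.2, 120.99], [-86.42, 89.51], [-180, 180]. Speed limits (degrees/s): [127.2, 127.2, 147.25, 180, 180, 180].

INTERFACE

Orientations are given as [roll, pitch, yaw] about the fixed x, y, z axes, in that order (R = Rz(yaw) Ry(pitch) Rx(roll)).
In Python, from plant import robot gives the robot as it stands. Calls block until the motion is done:
- robot.move_pose(position, orientation): joint-space move of the TCP to a pose.
- robot.line_to(position, vel=0.15, rotation=None, guard=None): straight line of the TCP; rotation=None keeps the orientation; vel is the mean speed in m/s. With guard (N) it stops when the force on the tool has changed by that much, and returns True; else False.
- robot.goto_joints(angles): joint-space move.
- robot.set_gripper(opening): finger opening in m; the grip force is fixed at half the most; returns when the fingers have stopped.
- robot.pause(seconds).
- robot.ik(position, orientation): joint angles nearest the present ones, or None.
- robot.observe(): the state.
- robot.grab_frame(name): name is "scene" or "top" or "wrist"; returns the picture (480x640x3 uint8, blue, green, red); there is no depth.
- robot.get_calibration(name): a dict with "vertical_fov" (degrees; the focal length in pixels is half the picture's height over the tangent of half this angle, whatever the lens; pixels are square), "cx", "cy" (the principal point, pixels), "k1" (the pictures are not rectified: a ray, as slopes to the right and down, at radius r is drawn at 1 + k1 r^2 times it, then the intrinsics apply), "rvec" (rotation vector, rad) and "tvec" (3), from world to camera coordinates, as OpenCV has them. Camera axes: x right, y down, z forward; pixel columns grow to the right and rows downward; lengths in m; the calibration is good to about 2 mm. A picture is of the moment at which its call begins: read the wrist's pose just before it. get_calibration takes no time and is no camera call; for the wrist camera it gives the pose at the moment of the call.
A pose or a line that the arm cannot do raises robot.IKError and nothing moves.
- robot.job_done(): hands the job in, once; it reports no verdict.
The state is a dict: "time": time; "q": joint angles; "qvel": joint speeds; "joint_torque": joint torques, N m; "tool_pos": TCP position; "tcp_rot": TCP orientation; "ft_force": force on the tool from outside, world axes, zero at the start; "torque": the same for the moment, N m; "gripper_width": finger opening in m.
Only numpy, scipy, OpenCV 4.12 (cv2) and the standard library are available. Lean on these libraries where they do the work, as an engineer would, in place of code of your own. Each camera call takes 0.05 s, during which the arm holds its last target.

## Working session

There is one attempt and no reset: what is moved stays moved. The work goes in short steps, each a Python script; the robot and the scene stay as the last script left them, time stands still between calls to the robot, and variables do not carry over. Pictures are saved under pics/ and viewed, and the job is handed in when it is done.

```bash
ls; mkdir -p pics; python3 - <<'E'
from plant import robot
import cv2
for n in ("scene","top","wrist"):
    c=robot.get_calibration(n); print(n,c)
    cv2.imwrite(f"pics/{n}0.png",robot.grab_frame(n))
print(robot.observe())
E
```

```text
pics
scene {'vertical_fov': 48.177779533209396, 'cx': 321.5302250301003, 'cy': 240.23455829033264, 'k1': 0.0369810058477184, 'rvec': array([ 0.85271163,  2.38795504, -1.26959207]), 'tvec': array([ 0.46305445, -0.10991162,  1.53033818])}
top {'vertical_fov': 57.17423234618504, 'cx': 320.2688562881968, 'cy': 235.9775294595932, 'k1': -0.04224464812447442, 'rvec': array([ 2.20995552, -2.17388121,  0.07521437]), 'tvec': array([-0.03144742,  0.58643055,  0.9943671 ])}
wrist {'vertical_fov': 59.904957993454815, 'cx': 320.770199443863, 'cy': 237.78204716386236, 'k1': -0.067287878655277, 'rvec': array([-2.31545566, -1.73385808, -0.25938142]), 'tvec': array([-0.60076756, -0.03721044,  0.37910742])}
{'time': 0.15, 'q': array([ 6.12092040e+01,  5.99055526e+00,  5.53952733e+00,  8.96063932e+01,
       -4.63308991e-06,  7.75268572e+01]), 'qvel': array([ 0.05842086, -0.06789489,  0.18138245, -0.05071024, -0.09849723,
        0.0136949 ]), 'joint_torque': array([ 2.34046638e-03, -5.57350624e+01,  5.04009426e+01,  1.24972378e-02,
       -3.23788363e-04, -2.41341718e-05]), 'tool_pos': array([0.16847796, 0.57567266, 0.30332447]), 'tcp_rot': array([-1.79943933e+02, -1.23974108e-02,  1.63682341e+02]), 'ft_force': array([0.65407758, 0.07934324, 0.10605823]), 'torque': array([ 0.01381932, -0.00452198, -0.04599818]), 'gripper_width': 0.08550393849424183}
```

View pics/scene0.png

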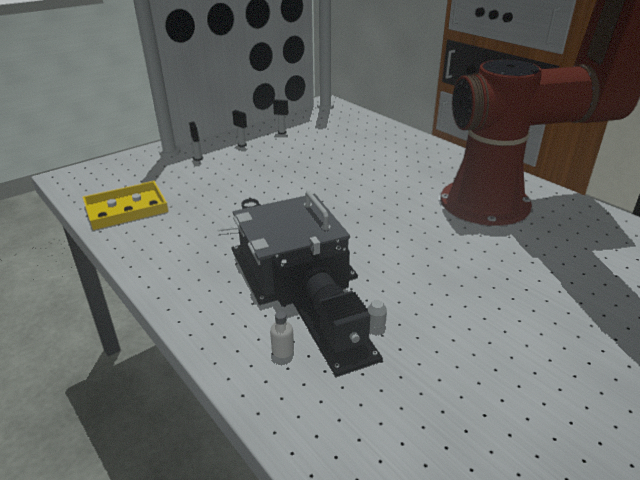

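View pics/top0.png

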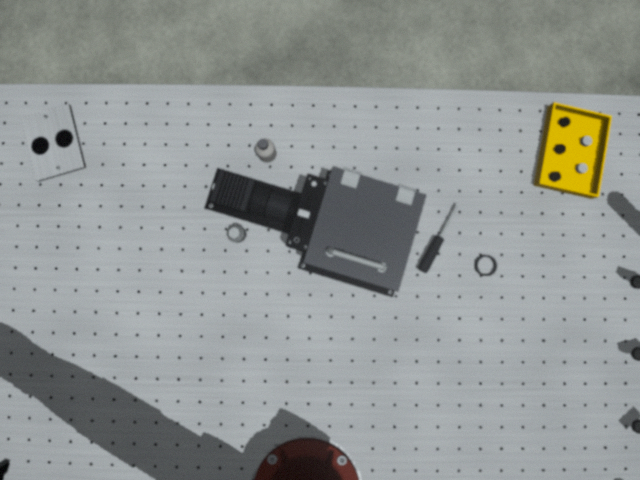

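View pics/wrist0.png

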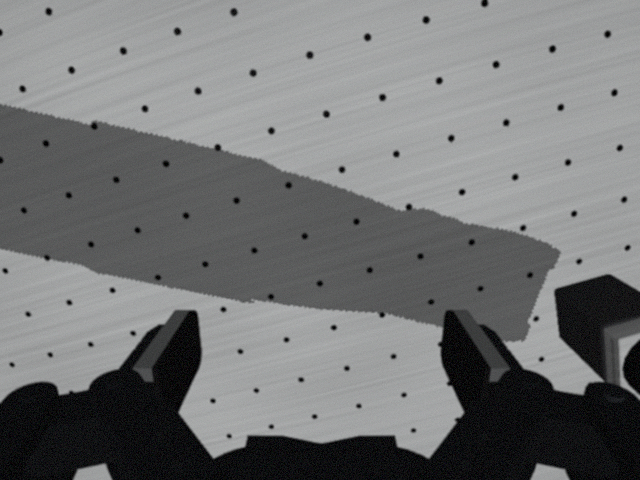

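The top view shows the chamber around (365,230), the handle from (328,250) to (383,268) and the grip near (303,213). The screwdriver and ring are to the right of the chamber, and the bottle and barrel are to the left. I'll enlarge it next.

```bash
python3 - <<'E'
import cv2
i=cv2.imread("pics/top0.png")[150:310,270:440]
i=cv2.convertScaleAbs(i,alpha=1.8,beta=10)
cv2.imwrite("pics/top0c.png",cv2.resize(i,None,fx=3.7,fy=3.7,interpolation=cv2.INTER_CUBIC))
E
cat > h.py <<'E'
import numpy as np,cv2
from plant import robot
def ray(c,uv):
    f=240/np.tan(np.radians(c["vertical_fov"])/2)
    K=np.array([[f,0,c["cx"]],[0,f,c["cy"]],[0,0,1]])
    d=cv2.undistortPoints(np.array([[uv]],float),K,np.array([c["k1"],0,0,0.]))[0,0]
    R=cv2.Rodrigues(np.array(c["rvec"]))[0]; t=np.array(c["tvec"]).reshape(3)
    return -R.T@t, R.T@np.array([d[0],d[1],1])
def at(c,uv,z):
    o,d=ray(c,uv); return o+d*(z-o[2])/d[2]
def proj(c,P):
    f=240/np.tan(np.radians(c["vertical_fov"])/2)
    K=np.array([[f,0,c["cx"]],[0,f,c["cy"]],[0,0,1]])
    return cv2.projectPoints(np.array(P,float).reshape(-1,3),np.array(c["rvec"]),np.array(c["tvec"]),K,np.array([c["k1"],0,0,0.]))[0][:,0]
E
```

```text
(no output)
```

View pics/top0c.png

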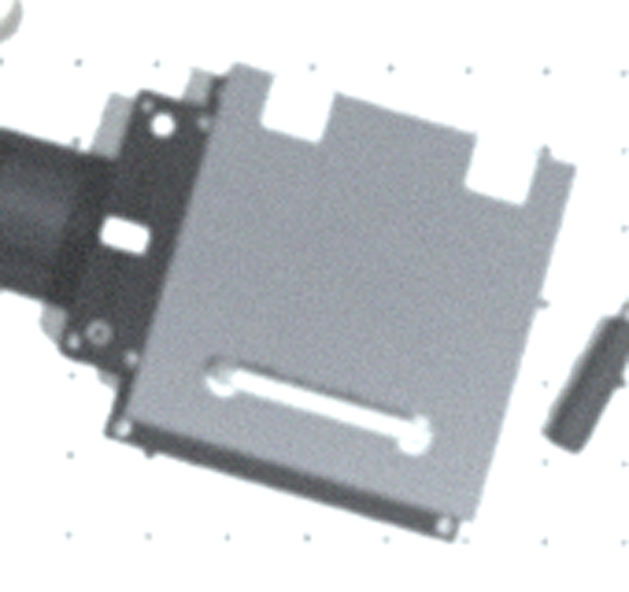

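In the crop, the lid corners are at (235,65), (577,165), (470,518) and (130,415). The grip top is at (125,234), the disc at (162,124), the ring at (98,332), and the bar runs from about (222,375) to (413,434).

```bash
python3 - <<'E'
from h import *
c=robot.get_calibration("top")
def P(u,v,z): 
    return at(c,((u+.5)/3.7-.5+270,(v+.5)/3.7-.5+150),z)
for n,u,v,z in [("BL",235,65,.118),("BR",577,165,.118),("FR",470,518,.118),("FL",130,415,.118),("grip",125,234,.148),("disc",162,124,.112),("ring",98,332,.112),("h1",222,375,.156),("h2",413,432,.156)]:
    print(n,P(u,v,z).round(4))
BL,BR,FR,FL=[P(*a,.118) for a in [(235,65),(577,165),(470,518),(130,415)]]
print([np.linalg.norm(a-b) for a,b in [(BL,BR),(BR,FR),(FR,FL),(FL,BL)]])
for a,b in [(FR,BR),(FL,BL),(BR,BL),(FR,FL)]:
    d=b-a; print(np.degrees(np.arctan2(d[1],d[0])))
print((BL+BR+FR+FL)/4)
E
```

```text
BL [ 0.7255 -0.046   0.118 ]
BR [ 0.6719 -0.2405  0.118 ]
FR [ 0.4723 -0.1808  0.118 ]
FL [0.5266 0.0099 0.118 ]
grip [0.6247 0.0135 0.148 ]
disc [ 0.6921 -0.0051  0.112 ]
ring [0.573  0.0289 0.112 ]
h1 [ 0.5487 -0.0402  0.156 ]
h2 [ 0.5198 -0.143   0.156 ]
[np.float64(0.20180374588143016), np.float64(0.20838381621981839), np.float64(0.1982074034253679), np.float64(0.20660133086428226)]
-16.659344443930227
-15.670530646612292
74.58639863773443
74.0847664560448
[ 0.59906794 -0.11433964  0.118     ]
```

```bash
cat >> h.py <<'E'
YAW=-15.7
ex=np.array([np.cos(np.radians(YAW)),np.sin(np.radians(YAW)),0]); ey=np.array([-ex[1],ex[0],0])
G0=np.array([0.6247,0.0135,0])
H0=np.array([0.5338,-0.0940,0])
E
python3 - <<'E'
from h import *
robot.set_gripper(0.0)
p=G0-0.036*ex; p[2]=.122+.073+.08
robot.move_pose(p,[180,0,180+YAW])
o=robot.observe();print(o["time"],o["tool_pos"],o["tcp_rot"],o["gripper_width"])
c=robot.get_calibration("wrist");cv2.imwrite("pics/wrist1.png",cv2.convertScaleAbs(robot.grab_frame("wrist"),alpha=1.5))
print(proj(c,[G0+[0,0,.148],H0+[0,0,.154]]), robot.tip_reach)
np.save("c1.npy",c,allow_pickle=True)
cv2.imwrite("pics/scene1.png",cv2.resize(robot.grab_frame("scene")[160:360,200:420],None,fx=3,fy=3))
E
```

```text
3.3833 [0.58999659 0.02406605 0.27509637] [1.79990910e+02 2.56980314e-03 1.64363539e+02] -0.00043363890337765434
[[317.1064952  328.95072279]
 [ 55.52155484 226.48661308]] 0.0726
```

View pics/wrist1.png

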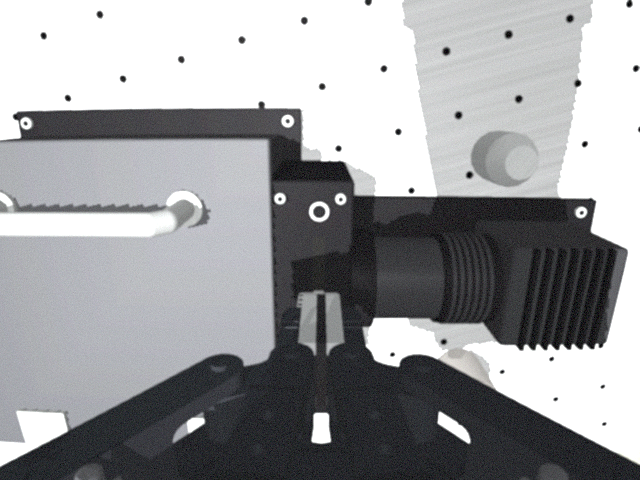

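View pics/scene1.png

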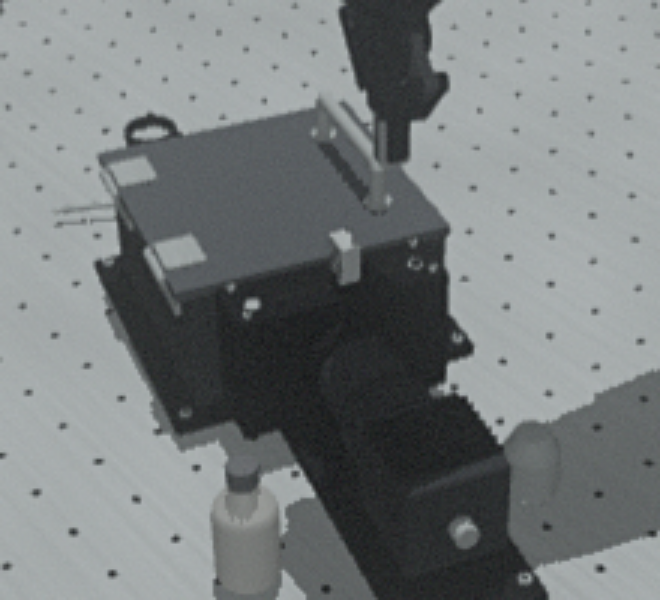

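The wrist view is square to the chamber. The ring is at (319,211), in line with the grip and fingers, and the bar's right end is near (182,210). I'll descend and push.

```bash
python3 - <<'E'
from h import *
p=G0-0.036*ex; p[2]=.123+.073
print(robot.line_to(p,vel=.08,guard=8), robot.observe()["tool_pos"])
f0=robot.observe()["ft_force"]
print(robot.line_to(p+ex*0.045,vel=.04,guard=12))
o=robot.observe();print(o["time"],(o["tool_pos"]-G0)@ex,o["ft_force"]-f0)
r=robot.line_to(p+ex*0.085,vel=.03,guard=12)
o=robot.observe();print(r,o["time"],(o["tool_pos"]-G0)@ex,o["tool_pos"],o["ft_force"]-f0)
cv2.imwrite("pics/scene2.png",cv2.resize(robot.grab_frame("scene")[160:360,200:420],None,fx=3,fy=3))
E
```

```text
False [0.59037437 0.02317891 0.19669195]
False
5.9 0.009065582315113209 [ 0.82361168 -0.18409502  0.68256095]
True 6.3833 0.013645845812756111 [0.63785519 0.00987306 0.19541067] [ 0.0651151  -0.14573661  0.24324667]
```

View pics/scene2.png

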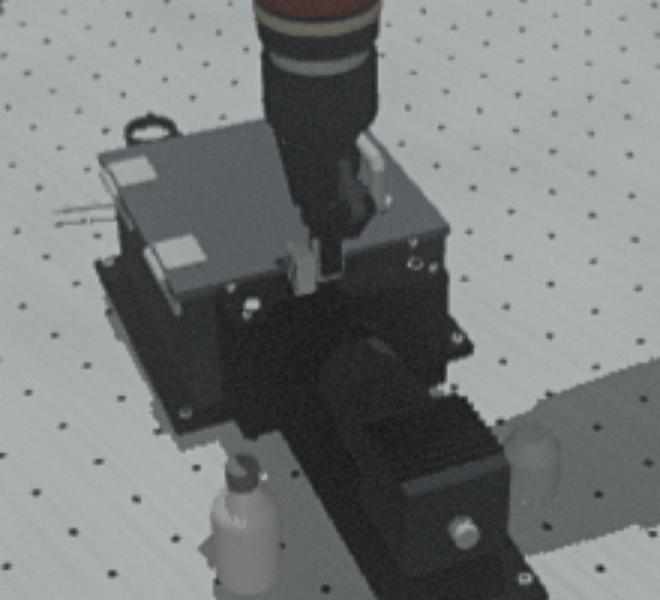

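The grip moved near the disc and the guard tripped. I'll press again to confirm that this is the stop.

```bash
python3 - <<'E'
from h import *
o=robot.observe();p=o["tool_pos"];print(o["ft_force"],(p-G0)@ex)
r=robot.line_to(p+ex*0.015,vel=.02,guard=16)
o=robot.observe();print(r,o["time"],(o["tool_pos"]-G0)@ex,o["ft_force"])
robot.pause(.3)
o=robot.observe();print((o["tool_pos"]-G0)@ex,o["ft_force"])
p=o["tool_pos"]
robot.line_to(p-ex*.012,vel=.06)
q=robot.observe()["tool_pos"];q[2]+=.08
robot.line_to(q,vel=.2)
robot.set_gripper(.085)
o=robot.observe();print(o["time"])
for y in (90+YAW,YAW-90): print(y,robot.ik(np.r_[H0[:2],.29],[180,0,y]), o["q"])
E
```

```text
[ 0.12630021 -0.76396174 -0.26885191] 0.01360605659349224
True 6.7667 0.013876781577586313 [-0.07240778  1.12121015  0.377159  ]
0.013644588472079396 [0.70445999 1.12635332 0.05167369]
8.75
74.3 [-23.82108982  -4.3254082   -6.25271916  88.07268904   0.
  81.87891018] [-1.07354175e+01  1.09876375e+01  7.96314060e+00  8.75238914e+01
  7.03006693e-03  4.93330701e+00]
-105.7 [-23.82108982  -4.3254082   -6.25271916  88.07268904   0.
 -98.12108982] [-1.07354175e+01  1.09876375e+01  7.96314060e+00  8.75238914e+01
  7.03006693e-03  4.93330701e+00]
```

```bash
python3 - <<'E'
from h import *
robot.move_pose(np.r_[H0[:2],.31],[180,0,90+YAW])
o=robot.observe();print(o["time"],o["tool_pos"],o["tcp_rot"],o["ft_force"])
c=robot.get_calibration("wrist");np.save("c2.npy",c,allow_pickle=True)
w=robot.grab_frame("wrist");s=robot.grab_frame("scene");t=robot.grab_frame("top")
cv2.imwrite("pics/wrist2.png",cv2.convertScaleAbs(w,alpha=1.5))
cv2.imwrite("pics/scene3.png",cv2.resize(s[190:290,230:360],None,fx=5,fy=5,interpolation=cv2.INTER_CUBIC))
cv2.imwrite("pics/top3.png",cv2.resize(cv2.convertScaleAbs(t[150:310,270:440],alpha=1.8),None,fx=3.7,fy=3.7,interpolation=cv2.INTER_CUBIC))
print(proj(c,[H0+[0,0,.154],H0+[0,0,.154]+.049*ey,H0+[0,0,.154]-.049*ey]))
E
```

```text
9.9667 [ 0.53394752 -0.09384262  0.30995749] [ 1.79996463e+02 -6.27451123e-03  7.44000645e+01] [-0.374201    0.63722858 -0.35017926]
[[321.16596864 249.22988353]
 [321.30117802 163.0348039 ]
 [321.04422744 325.56242075]]
```

View pics/wrist2.png

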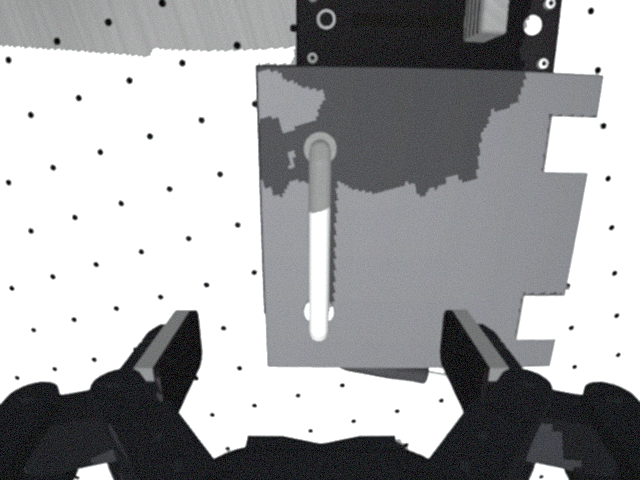

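View pics/scene3.png

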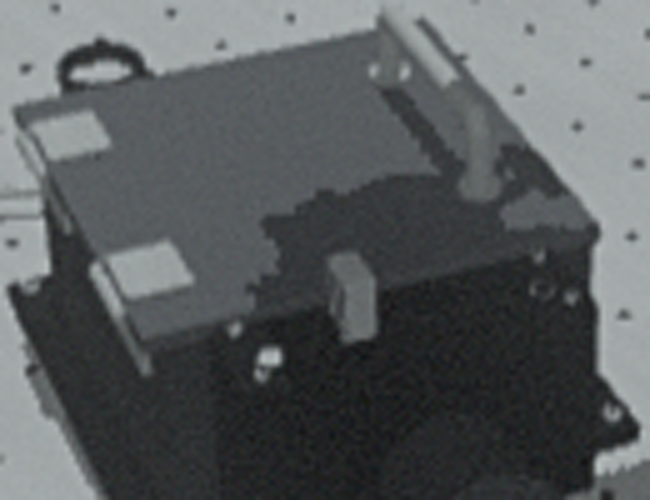

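View pics/top3.png

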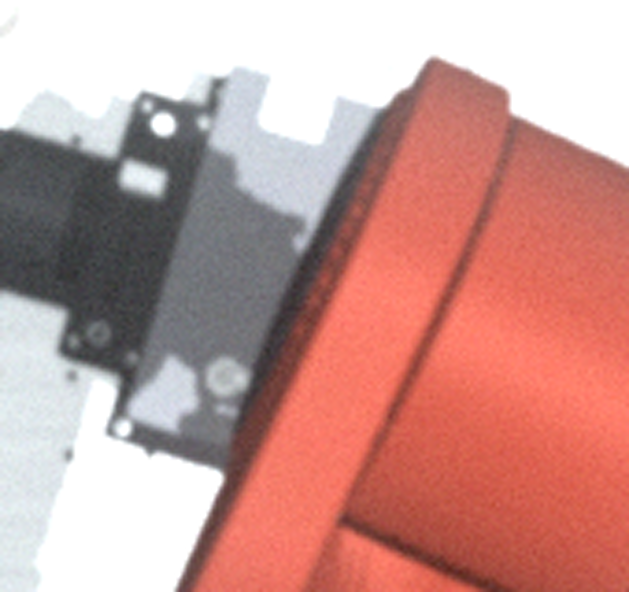

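The grip is now at (143,178) in the top crop, about 32 mm along and next to the disc, and it pressed solidly there. That's the stop. The bar is at u≈319 against a predicted 321, centred between the open fingers. I'll descend and grip.

```bash
python3 - <<'E'
from h import *
p=np.r_[H0[:2],.154+.054]
print(robot.line_to(p,vel=.1,guard=10))
robot.set_gripper(.0)
o=robot.observe();print(o["time"],o["tool_pos"],o["gripper_width"],o["ft_force"],o["torque"])
cv2.imwrite("pics/scene4.png",cv2.resize(robot.grab_frame("scene")[160:310,220:370],None,fx=4,fy=4,interpolation=cv2.INTER_CUBIC))
cv2.imwrite("pics/wrist4.png",cv2.convertScaleAbs(robot.grab_frame("wrist"),alpha=1.5))
E
```

```text
False
11.9667 [ 0.53303982 -0.09377635  0.20817556] 0.01031518829625949 [-6.96437606  1.95628548  5.20778477] [ 0.22316219  1.23285886 -0.0796059 ]
```

View pics/scene4.png

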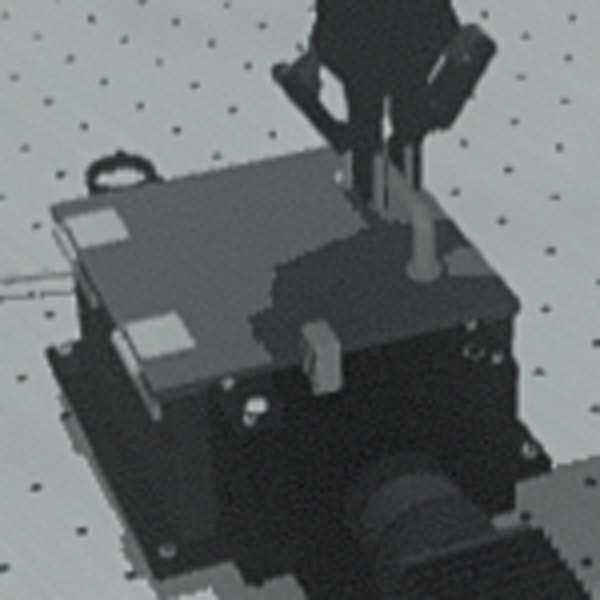

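View pics/wrist4.png

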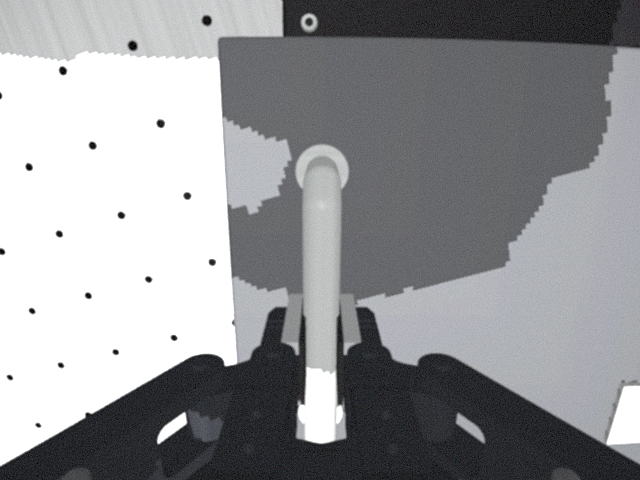

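The bar is held between the pads, with the width stopped at 10.3 mm. Next I lift slowly along the lid's arc.

```bash
python3 - <<'E'
from h import *
p0=robot.observe()["tool_pos"]
np.save("p0.npy",p0)
def tgt(th): return p0+ex*(-.174*(np.cos(th)-1)+.042*np.sin(th))+np.array([0,0,.174*np.sin(th)+.042*(np.cos(th)-1)])
for th in (.015,.03,.045,.06,.075,.09):
    robot.line_to(tgt(th),vel=.012)
    o=robot.observe();print(th,round(o["time"],2),(tgt(th)-o["tool_pos"]).round(4),((o["tool_pos"]-p0)[2]/.174).round(4),o["ft_force"].round(1),round(o["gripper_width"],4))
c=robot.get_calibration("scene")
cv2.imwrite("pics/scene5.png",cv2.resize(robot.grab_frame("scene")[160:310,220:370],None,fx=4,fy=4,interpolation=cv2.INTER_CUBIC))
E
```

```text
0.015 12.45 [ 0.0003 -0.0001  0.0008] 0.0103 [ 0.1 -1.  -8.9] 0.0101
0.03 12.82 [ 0.0006 -0.0001  0.0018] 0.0196 [  4.2  -3.8 -26.7] 0.0101
0.045 13.2 [-0.     0.    -0.001] 0.0506 [-2.6 -1.1 -8.6] 0.01
0.06 13.57 [ 0.0001  0.     -0.0005] 0.0623 [-5.1 -1.  -5.6] 0.0098
0.075 13.95 [ 0.0002 -0.     -0.    ] 0.0744 [-5.1 -0.6 -8.9] 0.01
0.09 14.32 [ 0.0002 -0.     -0.0002] 0.0899 [ -5.3  -1.2 -10.2] 0.0097
```

View pics/scene5.png

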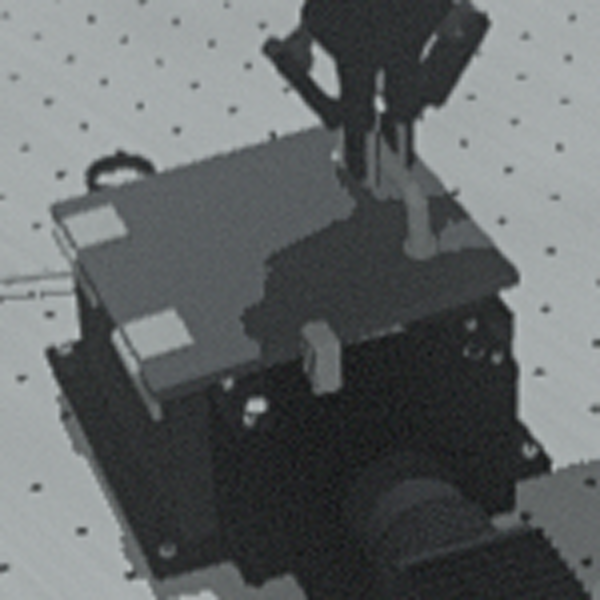

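The seal released: the load rose to 27 N and fell to about 6–10 N. The lid's front corner moved from about (520,305) to (518,280). I'll check that angle against the projection, and check that it's steady.

```bash
python3 - <<'E'
from h import *
c=robot.get_calibration("scene")
hinge=H0+.174*ex; 
for th in (0,.07,.09,.11):
    def lp(x,y,z): # rel hinge
        return hinge+ey*y+ex*(x*np.cos(th)+(z)*np.sin(th))+np.array([0,0,.112-x*np.sin(th)+z*np.cos(th)])
    uv=proj(c,[lp(-.212,.103,.001),lp(-.174,.0,.042)])
    print(th,((uv-[220,160])*4).round(0).tolist())
robot.pause(.5)
for _ in range(2):
    o=robot.observe();print(o["time"],o["tool_pos"],o["ft_force"].round(1),abs(o["qvel"]).max(),o["gripper_width"]);robot.pause(.4)
cv2.imwrite("pics/wrist6.png",cv2.convertScaleAbs(robot.grab_frame("wrist"),alpha=1.5))
E
```

```text
0 [[522.0, 307.0], [385.0, 171.0]]
0.07 [[521.0, 285.0], [379.0, 154.0]]
0.09 [[521.0, 278.0], [377.0, 149.0]]
0.11 [[520.0, 272.0], [375.0, 144.0]]
14.875 [ 0.53713955 -0.09497886  0.22377892] [ -6.2  -1.5 -10.8] 0.12517761683463252 0.009933522130387003
15.275 [ 0.53716925 -0.09499424  0.22381367] [-5.3 -2.5 -9.4] 0.16683966481432524 0.009699705245270725
```

View pics/wrist6.png

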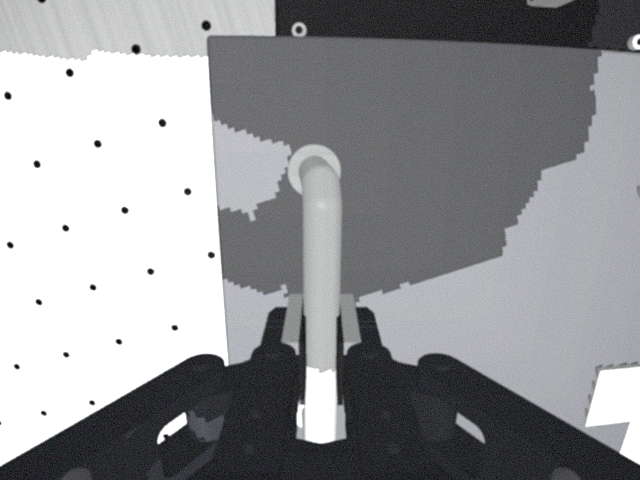

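The corner position (v≈280) corresponds to about 0.085 rad. The bar sits in the pads as before, the pose is still, and the shutter grip hasn't moved.

```bash
python3 - <<'E'
from plant import robot
robot.job_done()
o=robot.observe();print(o["time"],o["tool_pos"],o["ft_force"])
E
```

```text
the job is handed in; nothing more can be done
the job is handed in; nothing more can be done
```

The shutter is shut, the seal is broken, and the arm is holding the lid by its bow handle at about 0.085–0.09 rad, roughly 18–19 mm at the front edge. I handed the job in at about 15.3 s of the 38 s allowed; it reports no verdict.

- **Shutter:** I pushed the grip about 32 mm until it stopped next to the engraved disc. A second press moved it only 0.3 mm before the 16 N guard tripped, so I take that as the end stop. It looked unmoved in the picture taken after the lift.
- **Lid:** I lifted it slowly along its arc. The sensed load rose to about 27 N, above the 15–18 N you quoted, then dropped to about 6–10 N as the seal let go, with only a small jump to about 0.05 rad.
- **Final checks:** The arm's own position gives 0.09 rad, and the lid's front corner in the scene image gives about 0.085 rad. The pose held still to within 0.05 mm over 0.4 s, and the force at the tool stayed near 10 N.
- **Not measured:** I did not measure the loose items afterwards. The arm stayed above the chamber and never came near them.

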